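# Shut down the plate warmer and stand the print plate at the cooler

## Task

The print is done: switch the plate warmer off first, then take the aluminium print plate out of it and stand it upright on its lower long edge on the cooler's rubber pad, broad side to the blower, without dropping it. When the plate stands there by itself, switch the cooler's fan on. Leave the heater off and the other things on the bench where they are.

Things in the scene. Friction and masses are not known exactly. Their poses are not given: they have to be found in the camera images.
- warmer: plate warmer: fixed white machine on a base 250 x 280 x 15 mm (x, y, z), with a leaning cradle under a canopy, and beside them a grey switch box (90 x 76 mm, top 52 mm above the table, at x = -20, y = 95 mm). Origin at table height, 20 mm nearer the robot side than the middle of the base; x axis from its robot side to its far side, z up
- warmer_cradle (a point): where the middle of the plate's lower edge rests in the cradle, 55 mm above the table; axes as the warmer's. The plate leans 0.45 rad (26 deg), top towards the robot side, against a support 50 mm high along its robot-side face; above that both faces are free
- warmer_canopy (a point): middle of the canopy's underside, 232 mm above the table; it is 80 (x) by 150 mm (y), 29 mm thick, on two posts at its far edge. It leaves no room for a gripper pointing straight down at the plate: take the plate with the tool leaning as the plate does, coming from the robot side
- cooler: air cooler: fixed white machine, same base and axes as the warmer. Rubber pad at x = -10, y = -45 mm; behind it (x = 78 to 130, y = -130 to 40 mm) a low blower 75 mm high, 83 mm at its two black caps, its grille facing the pad; grey switch box (90 x 76 mm, top 52 mm above the table) at x = -20, y = 95 mm
- cooler_pad (a point): middle of the top face of the cooler's black rubber pad, 72 mm (x) by 190 mm (y), 20 mm above the table; axes as the cooler's
- plate: loose aluminium print plate, 16 mm thick (x), 130 mm long (y), 110 mm high (z), about 0.45 kg, with a thin brown lattice print on its far (+x) face, up to 65 mm from the lower edge. Origin in the middle of its lower long edge; z runs up along the plate, x is square to its broad faces. At the start it leans in the warmer
- plate_top (a point): middle of the plate's upper long edge, 110 mm along z from its origin; axes as the plate's
- heater_switch (a joint): handle of the warmer's heater switch, on at the start. Value = lean of the handle in rad: +0.6 (stop) leans to the machine's far side, to the end of the grey box with a small clear dome = on; 0 upright; -0.6 (stop) leans to its robot side = off. The handle is heavy (0.3 kg) and drops over centre to the nearer stop; about 2 N at the bar moves it.
- heater_switch_bar (a point): middle of the black cross bar (18 mm thick, 84 mm long, along the machine's y axis) of the heater switch handle. Two thin steel arms 60 mm apart carry it, 90 mm from the hinge line; between them the space under the bar is open. Its middle is 129 mm above the table at either stop, 145 mm when upright.
- heater_switch_hinge (a point): hinge of the heater switch, 55 mm above the table; axes as the warmer's, the hinge line is y
- fan_switch (a joint): handle of the cooler's fan switch, off at the start. Value = lean of the handle in rad: +0.6 (stop) leans to the machine's far side, to the end of the grey box with a small clear dome = on; 0 upright; -0.6 (stop) leans to its robot side = off. The handle is heavy (0.3 kg) and drops over centre to the nearer stop; about 2 N at the bar moves it.
- fan_switch_bar (a point): middle of the black cross bar (18 mm thick, 84 mm long, along the machine's y axis) of the fan switch handle. Two thin steel arms 60 mm apart carry it, 90 mm from the hinge line; between them the space under the bar is open. Its middle is 129 mm above the table at either stop, 145 mm when upright.
- fan_switch_hinge (a point): hinge of the fan switch, 55 mm above the table; axes as the cooler's, the hinge line is y
- can: slim steel can, 36 mm across, 100 mm tall, between the two machines; bystander, origin under its middle
- beaker: open glass beaker, 72 mm across, 90 mm tall; bystander, origin under its middle
- spatula: spatula, 190 mm, lying on the table near the robot; bystander, origin under its middle
- driver: screwdriver, 180 mm, lying on the table; bystander, origin under its middle
- mouse: black computer mouse, 105 x 60 x 34 mm; bystander, origin under its middle
- dishes: stack of clear dishes, 90 mm across, 34 mm tall; bystander, origin under its middle
Mind the look-alikes: they are no part of the job. There is more than one size of the plate; the job needs the smaller.

How it is judged:
By the outcome, as a careful person would: the job done as asked, in the order asked, and still so for the second after the job is handed in, with the robot touching nothing.
It also fails if it takes over 64 s, if anything falls off the work surface, if the arm or the gripper's body presses on something with over 40 N, if the wrist force passes 120 N, or if a joint passes its speed limit or range.

## Robot

A 6-joint arm with a two-finger parallel gripper is mounted at the origin on the work surface. World frame = base frame: x ahead of the robot, y to its left, z up, the work surface at z = 0. Lengths are in mm, angles in rad, forces in N, time in s.
With the tool pointing down it reaches from about 325 to 775 mm from the base axis. Payload 5.5 kg.
Tool frame: the origin (TCP) lies midway between the tips of the shut fingers; the grasp point (between the pads) lies 19 mm behind it; z points along the fingers, y is the line along which they close (so a half turn about z gives the same grasp; the last joint's range is limited). The gripper opens to 85 mm and grips with 20 to 120 N. Pads are 22 mm wide; open, the fingers measure 114 mm over their backs; the gripper's body (76 mm by 85 mm) begins 54 mm behind the grasp point. The pads swing forward as they close: fully open they stand 13 mm farther back than shut.
Start: joints at [-1.322, 0.091, 1.231, -0, 1.82, -0.057], TCP at [180.633, -572.178, 231.275] pointing down, gripper open.
Joint ranges: [-2.87, 2.87], [-0.86, 2.18], [0.17, 2.46], [-1.51, 4.65], [0.06, 2.69], [-2.65, 2.65]. Speed limits (rad/s): [2.57, 2.57, 3.01, 3.14, 3.14, 3.14].

## Interface

Orientations are given as a rotation vector (axis times angle).
In Python, from plant import * gives the robot as it stands. The module is installed in compiled form; this text tells all that it offers.
- The arm moves only by the tool jog_arm, never from a script. Its arguments are lists of equal length, an entry for each row: "xyz": the shift along the tool's x, y, z each as a share of 0.2 m, from -1 to 1, a list of three; "turn": the turn, a rotation vector about the tool's x, y, z each as a share of 90 degrees, from -1 to 1, a list of three; "jaw": the opening, from 0 (shut) to 1 (fully open). In form: {"xyz": [[tx, ty, tz], ...], "turn": [[wx, wy, wz], ...], "jaw": [jaw, ...]}. A call has 1 to 20 rows; each row is the pose to reach, as a shift and turn from the pose commanded when the call began, along the tool's axes at that moment; what a row does not reach only later rows make up. A row lasts 1/10 s, in which the tool goes at most 50 mm and 8.59 degrees, less where a joint would pass 70% of its speed; a pose out of reach is approached as far as the arm can. A call with a number of a shift or a turn outside -1 to 1 is refused whole. A call with a gripper value outside its range is refused whole. The fingers move at their own pace and stop on an object; "force" is the grip in N (left out, the last holds). Time passes only in rows, so rows that repeat a pose let the fingers close. It gives the time, the measured TCP pose, the force, the opening and the grip force at its end, in the units of the state.
- read_state(): the state, without advancing time (a new reading comes with each control period).
- grab_frame(name): name is "scene" or "top"; returns a dict with "frame" (480x640x3 uint8, red, green, blue), "fx", "fy", "cx", "cy" (pixels), "R" (3x3) and "t" (3): a world point X has camera coordinates R X + t. Camera axes: x right, y down, z forward; pixel columns grow to the right and rows downward; lengths in mm; the calibration is good to about 2 mm. A picture is of the moment at which its call begins. There is no depth.
- hand_in(): hands the job in; it is judged then, once.
Trained networks look in a picture, given as the dict that the camera call returned (one of the last four; its "shot" number tells which), for a name from the list of things; names that differ only in an ending like _2 or _b are one class to them, and where a whole thing is asked for, a point or a joint stands for the part that bears it (a point fixed in the world has none). Each returns a list of dicts, best first, with "score" (0 to 1); they miss things now and then, are a little off and sometimes report something else, mostly with a low value. They report only what shows in the picture. A call takes as long as a camera call. They do not tell look-alikes from the thing itself.
- search_frame(target, picture): "xyz" ([x, y, z] in mm, in world coordinates, good to about 4 mm: the middle of the surface that is visible of it).
- pinpoint(target, picture): "xyz" ([x, y, z] in mm, in world coordinates, good to about 4 mm: a listed point, or the origin of a listed thing).
The state is a dict: "t": time; "qpos": joint angles; "dq": joint speeds; "tau": joint torques, N m; "eef_pos": TCP position; "ee_rot": TCP orientation; "force": force on the tool from outside, world axes, zero at the start; "ft_torque": the same for the moment, N m; "gripper_width": finger opening in mm; "gripper_force": force on a finger pad.
Only numpy, scipy, OpenCV 4.12 (cv2) and the standard library are available. Lean on these libraries where they do the work, as an engineer would, in place of code of your own. Each camera call takes 0.05 s, during which the arm holds its last target. There are 200 camera calls.

## Working session

There is one attempt and no reset: what is moved stays moved. The work goes in short steps, Python scripts to look and compute and a tool call to move; the robot and the scene stay as the last step left them, time stands still between calls to the robot, and variables do not carry over. Pictures are saved under pics/ and viewed, at most 10 in all, crops included, and the job is handed in when it is done.

Besides the shell and the picture viewer there is one more tool, called by a JSON object that holds its "name" and its "arguments". jog_arm: Moves the arm, as the interface text tells. Its arguments: {"type":"object","properties":{"xyz":{"type":"array"},"turn":{"type":"array"},"jaw":{"type":"array"},"force":{"type":"number"}},"required":["xyz","turn","jaw"]}

```bash
mkdir -p pics; cat > h.py <<'E'
from plant import *
import numpy as np, cv2
def find(names,cams=("scene","top"),save=None):
    for c in cams:
        p=grab_frame(c)
        if save: cv2.imwrite(f"pics/{save}_{c}.png",p["frame"][:,:,::-1])
        for n in names:
            for r in pinpoint(n,p)[:3]:
                X=np.array(r["xyz"]);q=np.array(p["R"])@X+np.array(p["t"])
                print(c,n,np.round(X),round(r["score"],2),"px",round(p["fx"]*q[0]/q[2]+p["cx"]),round(p["fy"]*q[1]/q[2]+p["cy"]))
E
python3 - <<'E'
from h import *
find(["warmer","warmer_cradle","warmer_canopy","cooler","cooler_pad","plate","plate_top","heater_switch_bar","heater_switch_hinge","fan_switch_bar","fan_switch_hinge","can","beaker","mouse","dishes","driver","spatula"],save="a")
s=read_state();print(s)
for c in("scene","top"):
    p=grab_frame(c);print(c,np.round(-np.array(p["R"]).T@p["t"]),p["fx"])
E
```

```text
scene warmer [ 564. -240.   -2.] 0.65 px 235 277
scene warmer_cradle [ 636. -305.   57.] 0.96 px 201 276
scene warmer_cradle [ 564. -243.   -3.] 0.63 px 235 277
scene warmer_cradle [392. -25.  -0.] 0.57 px 324 251
scene warmer_canopy [552.  -2.  -1.] 0.74 px 317 291
scene warmer_canopy [ 669. -309.  229.] 0.66 px 187 238
scene cooler [573. 195.  -3.] 0.62 px 386 312
scene cooler_pad [567. 151.  21.] 0.68 px 371 301
scene cooler_pad [537. 288.  51.] 0.16 px 424 296
scene plate [ 219. -233.   10.] 0.91 px 275 200
scene plate [ 635. -302.   53.] 0.65 px 203 277
scene plate_top [ 366. -282.    9.] 0.95 px 245 227
scene plate_top [ 586. -301.  152.] 0.68 px 206 239
scene heater_switch_bar [ 635. -304.   54.] 0.63 px 202 277
scene heater_switch_bar [ 606. -150.  134.] 0.51 px 258 260
scene heater_switch_hinge [ 549. -143.   57.] 0.75 px 269 266
scene heater_switch_hinge [572. 197.  -1.] 0.73 px 386 311
scene fan_switch_bar [484. 280. 129.] 0.59 px 428 261
scene fan_switch_hinge [540. 289.  52.] 0.61 px 424 296
scene can [556.   0.   1.] 0.79 px 318 292
scene can [ 671. -308.  228.] 0.32 px
[... 1594 characters left out ...]
,  1.23069877e+00, -1.99961045e-05,
        1.81980812e+00, -5.66853498e-02]), 'dq': array([-0.00054689, -0.0015957 ,  0.00116592, -0.00029963, -0.00257548,
        0.00025645]), 'tau': array([ 1.71469990e-03, -4.58455288e+01, -4.18082464e+01,  2.76410361e-05,
        9.52925038e-04,  1.77758216e-05]), 'eef_pos': array([ 180.6245225 , -572.17895916,  231.2701366 ]), 'ee_rot': array([-3.10492615e+00, -4.78435358e-01,  3.39028942e-05]), 'force': array([-0.44536107, -1.54954387, -0.1482204 ]), 'ft_torque': array([-0.00930229, -0.04274887, -0.02791609]), 'gripper_force': 0.0, 'gripper_width': 85.35953015507758}
scene [1653.  274. 1256.] 604.7934396748544
top [ 242.   -2. 1430.] 538.5794185097262
```

View pictures.

```bash
python3 - <<'E'
import cv2
a=cv2.imread("pics/a_scene.png");b=cv2.imread("pics/a_top.png")
cv2.imwrite("pics/b.png",cv2.resize(a[190:370,150:520],(800,390),interpolation=cv2.INTER_CUBIC))
cv2.imwrite("pics/c.png",cv2.resize(b[120:370,120:520],(800,500),interpolation=cv2.INTER_CUBIC))
E
```

```text
(no output)
```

View pics/b.png

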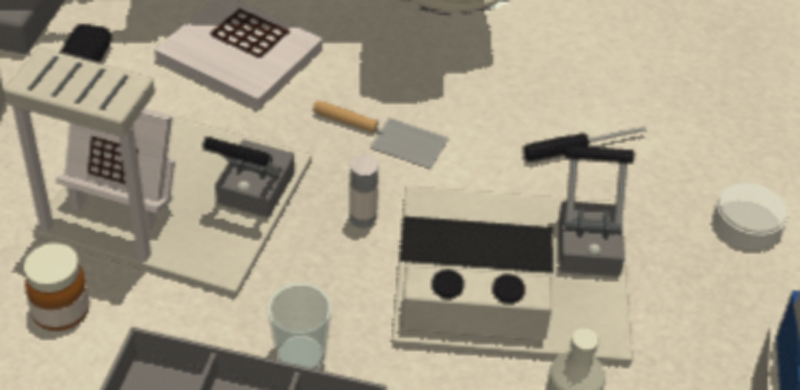

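View pics/c.png

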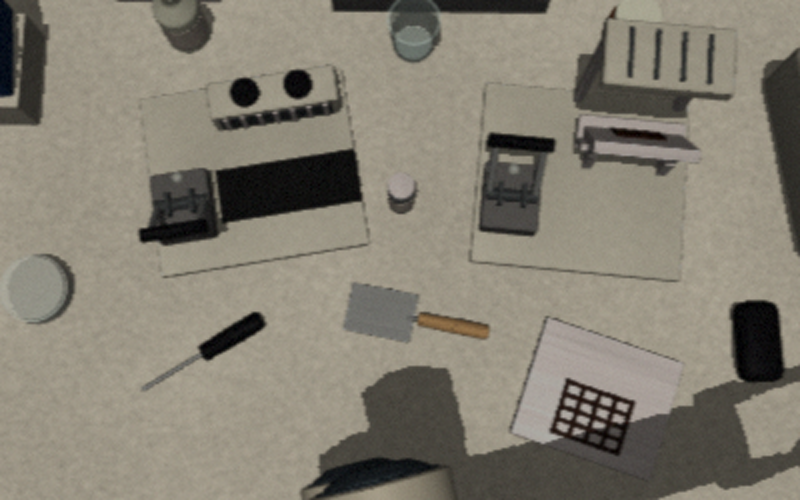

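```bash
cat >> h.py <<'E'
from scipy.optimize import least_squares
from scipy.spatial.transform import Rotation as Ro
def Rt(yaw,lean=0):  # tool x=local y, tool y=local x, z down leaning
    s,c=np.sin(lean),np.cos(lean)
    return Ro.from_euler('z',yaw).as_matrix()@np.array([[0,c,s],[1,0,0],[0,s,-c]])
def go(P,R):
    s=read_state();R0=Ro.from_rotvec(s["ee_rot"]).as_matrix()
    print("t",round(s["t"],1),"pos",np.round(s["eef_pos"]),"xyz",np.round(R0.T@(np.array(P)-s["eef_pos"])/200,3),"turn",np.round(Ro.from_matrix(R0.T@R).as_rotvec()/(np.pi/2),3),"F",np.round(s["force"],1),"w",round(s["gripper_width"],1))
E
cat > fit.py <<'E'
from h import *
P={c:grab_frame(c) for c in("scene","top")}
def proj(p,X):
    q=X@np.array(p["R"]).T+p["t"];return np.c_[p["fx"]*q[:,0]/q[:,2]+p["cx"],p["fy"]*q[:,1]/q[:,2]+p["cy"]]
B=15
D={"cooler":dict(x0=[572,199,.15],top=[[163,276,-105,140],[368,244,-105,-140],[140,98,145,140],[340,68,145,-140]],scene=[[405,188,-105,-140],[393,342,145,-140],[630,357,145,140]],
 net=[[-10,-45,567.5,152],[-20,95,538,289]]),
"warmer":dict(x0=[564,-241,-.07],top=[[472,262,-105,140],[681,279,-105,-140],[486,83,145,140]],scene=[[237,293,145,140],[310,155,-105,140]],net=[[-20,95,549.5,-143]])}
for n,d in D.items():
    def f(v,full=0):
        R=np.array([[np.cos(v[2]),-np.sin(v[2])],[np.sin(v[2]),np.cos(v[2])]]);r=[]
        for c,s,o in(("top",2,(120,120)),("scene",2.162,(150,190))):
            a=np.array(d[c],float);X=np.c_[a[:,2:]@R.T+v[:2],np.full(len(a),B)]
            r.append((proj(P[c],X)-(a[:,:2]/s+o)).ravel())
        a=np.array(d["net"],float);r.append(((a[:,:2]@R.T+v[:2]-a[:,2:])/3).ravel()); r.append((v[:2]-d["x0"][:2])/2)
        return np.concatenate(r)
    o=least_squares(f,d["x0"]);print(n,np.round(o.x,3),np.round(f(o.x),1))
go([500,-149,250],Rt(-.075))
E
python3 fit.py
```

```text
cooler [5.72696e+02 1.97426e+02 1.73000e-01] [-1.1  0.5  0.7 -0.4 -0.8  0.2  0.4 -0.7  0.3 -1.6 -0.6 -1.1  1.5  1.
  1.  -0.2 -0.4 -0.5  0.3 -0.8]
warmer [ 5.64101e+02 -2.41506e+02 -7.80000e-02] [-0.6 -0.5  0.3  0.1 -0.8 -0.6 -0.3 -1.1  0.7 -1.1  0.7 -0.7  0.1 -0.3]
t 2.0 pos [ 181. -572.  231.] xyz [ 2.16  -1.537 -0.094] turn [-0.    -0.    -0.758] F [-0.1  0.1  0.9] w 85.5
```

{"name": "jog_arm", "arguments": {"xyz": [[0.2,-0.14,-0.1],[0.4,-0.28,-0.15],[0.6,-0.42,-0.2],[0.8,-0.56,-0.2],[1,-0.7,-0.2],[1,-0.7,-0.2],[1,-0.7,-0.2],[1,-0.7,-0.2],[1,-0.7,-0.2]], "turn": [[0,0,-0.08],[0,0,-0.16],[0,0,-0.25],[0,0,-0.34],[0,0,-0.43],[0,0,-0.52],[0,0,-0.6],[0,0,-0.68],[0,0,-0.758]], "jaw": [0,0,0,0,0,0,0,0,0]}}

```text
t: 2.9
eef_pos: [329.4, -378.2, 271.4]
ee_rot: [2.296, 2.144, -0.0]
force: [0.3, -0.4, 0.0]
gripper_width: 0.2
gripper_force: 0.0
```

```bash
python3 -c "
from h import *
go([500,-149,260],Rt(-.078))"
```

```text
t 2.9 pos [ 329. -378.  271.] xyz [1.202 0.772 0.057] turn [0.    0.    0.006] F [ 0.3 -0.4  0. ] w 0.2
```

{"name": "jog_arm", "arguments": {"xyz": [[0.2,0.15,0],[0.4,0.3,0],[0.6,0.45,0],[0.8,0.6,0],[1,0.77,0],[1,0.77,0]], "turn": [[0,0,0],[0,0,0],[0,0,0],[0,0,0],[0,0,0.006],[0,0,0.006]], "jaw": [0,0,0,0,0,0]}}

```text
t: 3.5
eef_pos: [500.4, -186.0, 270.6]
ee_rot: [-2.305, -2.133, -0.003]
force: [-0.2, 0.5, -0.3]
gripper_width: -0.2
gripper_force: 0.0
```

```bash
python3 -c "
from h import *
go([500,-149,200],Rt(-.078))
go([650,-152,200],Rt(-.078))
go([650,-152,112],Rt(-.078))
find(['heater_switch_bar'])"
```

```text
t 3.5 pos [ 500. -186.  271.] xyz [ 0.183 -0.016  0.353] turn [ 0.    -0.001  0.   ] F [-0.2  0.5 -0.3] w -0.2
t 3.5 pos [ 500. -186.  271.] xyz [0.226 0.732 0.354] turn [ 0.    -0.001  0.   ] F [-0.2  0.5 -0.3] w -0.2
t 3.5 pos [ 500. -186.  271.] xyz [0.225 0.732 0.794] turn [ 0.    -0.001  0.   ] F [-0.2  0.5 -0.3] w -0.2
top heater_switch_bar [ 602. -152.  133.] 0.83 px 382 191
```

{"name": "jog_arm", "arguments": {"xyz": [[0.22,0.1,0.2],[0.22,0.25,0.3],[0.22,0.45,0.3],[0.22,0.65,0.3],[0.22,0.73,0.35],[0.22,0.73,0.5],[0.22,0.73,0.65],[0.22,0.73,0.79],[0.22,0.73,0.79],[0.22,0.68,0.79],[0.22,0.63,0.79],[0.22,0.58,0.79],[0.22,0.54,0.78],[0.22,0.5,0.77],[0.22,0.46,0.76],[0.22,0.42,0.75],[0.22,0.38,0.74],[0.22,0.34,0.74],[0.22,0.3,0.74]], "turn": [[0,0,0],[0,0,0],[0,0,0],[0,0,0],[0,0,0],[0,0,0],[0,0,0],[0,0,0],[0,0,0],[0,0,0],[0,0,0],[0,0,0],[0,0,0],[0,0,0],[0,0,0],[0,0,0],[0,0,0],[0,0,0],[0,0,0]], "jaw": [0,0,0,0,0,0,0,0,0,0,0,0,0,0,0,0,0,0,0]}}

```text
t: 5.6
eef_pos: [560.1, -151.4, 122.9]
ee_rot: [-2.312, -2.126, 0.001]
force: [-0.1, 0.4, 0.5]
gripper_width: -0.2
gripper_force: 0.0
```

```bash
python3 -c "
from h import *
find(['heater_switch_bar'],save='d')
go([540,-145,118],Rt(-.078))"
```

```text
scene heater_switch_bar [ 539. -144.  147.] 0.81 px 268 239
scene heater_switch_bar [ 634. -302.   55.] 0.38 px 203 276
top heater_switch_bar [ 524. -143.  145.] 0.43 px 379 220
t 5.8 pos [ 561. -152.  123.] xyz [ 0.024 -0.107  0.026] turn [-0.    -0.    -0.004] F [-0.3 -0.5  0.4] w 0.2
```

{"name": "jog_arm", "arguments": {"xyz": [[0,-0.05,0],[0,-0.1,0],[0,-0.1,0],[0,-0.05,-0.1],[0,0,-0.3],[0,0,-0.5],[0,-0.1,-0.68],[0,-0.15,-0.7]], "turn": [[0,0,0],[0,0,0],[0,0,0],[0,0,0],[0,0,0],[0,0,0],[0,0,0],[0,0,0]], "jaw": [0,0,0,0,0,0,0,0]}}

```text
t: 6.6
eef_pos: [531.8, -149.5, 269.9]
ee_rot: [2.306, 2.121, 0.007]
force: [-0.2, -0.5, 1.5]
gripper_width: -0.2
gripper_force: 0.0
```

```bash
python3 -c "
from h import *
find(['heater_switch_bar','plate','plate_top'])
go([530,-295,260],Rt(-.078,.45))"
```

```text
scene heater_switch_bar [ 504. -142.  133.] 0.61 px 273 235
scene heater_switch_bar [ 551. -141.   55.] 0.46 px 269 267
scene heater_switch_bar [570. 197.  -0.] 0.26 px 386 311
scene plate [ 213. -234.   13.] 0.74 px 275 198
scene plate [ 635. -303.   54.] 0.71 px 202 277
scene plate [782. -12.  -1.] 0.67 px 290 356
scene plate_top [ 364. -283.    8.] 0.8 px 245 227
scene plate_top [ 586. -299.  153.] 0.73 px 207 239
scene plate_top [570. 195.   2.] 0.43 px 386 310
top heater_switch_bar [340. 258.   3.] 0.71 px 222 299
top heater_switch_bar [ 503. -139.  132.] 0.64 px 377 230
top plate [ 213. -228.   12.] 0.93 px 408 350
top plate [ 638. -302.   53.] 0.78 px 435 186
top plate_top [ 585. -298.  153.] 0.91 px 443 196
t 7.0 pos [ 531. -149.  261.] xyz [-0.728  0.056  0.005] turn [-0.288  0.    -0.004] F [ 0.7 -0.2 -0. ] w -0.1
```

{"name": "jog_arm", "arguments": {"xyz": [[-0.15,0.05,0],[-0.35,0.05,0],[-0.55,0.05,0],[-0.73,0.05,0],[-0.73,0.05,0],[-0.73,0.05,0],[-0.73,0.05,0]], "turn": [[-0.05,0,0],[-0.1,0,0],[-0.15,0,0],[-0.22,0,0],[-0.288,0,-0.004],[-0.288,0,-0.004],[-0.288,0,-0.004]], "jaw": [0.65,0.65,0.65,0.65,0.65,0.65,0.65]}}

```text
t: 7.7
eef_pos: [528.4, -295.4, 262.6]
ee_rot: [2.041, 1.886, 0.431]
force: [0.8, 0.7, 0.0]
gripper_width: 55.5
gripper_force: 0.0
```

```bash
python3 -c "
from h import *
R=Rt(-.078,.45)
o=np.array([635.5,-302.3,54.7]);z=-R[:,2]
print(o+110*z)
for k in (140,69): go(o+k*z,R)"
```

```text
[ 587.79926564 -298.57177882  153.74918126]
t 7.7 pos [ 528. -295.  263.] xyz [0.008 0.031 0.469] turn [-0.  0. -0.] F [0.8 0.7 0. ] w 55.5
t 7.7 pos [ 528. -295.  263.] xyz [0.008 0.031 0.824] turn [-0.  0. -0.] F [0.8 0.7 0. ] w 55.5
```

{"name": "jog_arm", "arguments": {"xyz": [[0.01,0.025,0.12],[0.01,0.025,0.25],[0.01,0.025,0.36],[0.01,0.025,0.46],[0.01,0.025,0.55],[0.01,0.025,0.64],[0.01,0.025,0.73],[0.01,0.025,0.8],[0.01,0.025,0.82],[0.01,0.025,0.82]], "turn": [[0,0,0],[0,0,0],[0,0,0],[0,0,0],[0,0,0],[0,0,0],[0,0,0],[0,0,0],[0,0,0],[0,0,0]], "jaw": [0.65,0.65,0.65,0.65,0.65,0.65,0.65,0.65,0.65,0.65]}}

```text
t: 8.7
eef_pos: [605.6, -298.9, 117.4]
ee_rot: [2.038, 1.888, 0.432]
force: [-0.0, -1.0, 0.1]
gripper_width: 55.9
gripper_force: 0.0
```

```bash
python3 -c "
from h import *
for c in('scene','top'):
    f=grab_frame(c)['frame'][:,:,::-1]
    cv2.imwrite(f'pics/e_{c}.png',f)
a=cv2.imread('pics/e_scene.png')[210:310,150:300];b=cv2.imread('pics/e_top.png')[120:240,370:500]
cv2.imwrite('pics/f.png',np.hstack([cv2.resize(a,(400,400)),cv2.resize(b,(400,400))]))
R=Rt(-.078,.45)
go(np.array([635.5,-302.3,54.7])-69*R[:,2],R)"
```

```text
t 8.8 pos [ 606. -300.  119.] xyz [-0.002 -0.005  0.01 ] turn [0.002 0.001 0.001] F [-0.4 -0.7 -0.2] w 55.3
```

View pics/f.png

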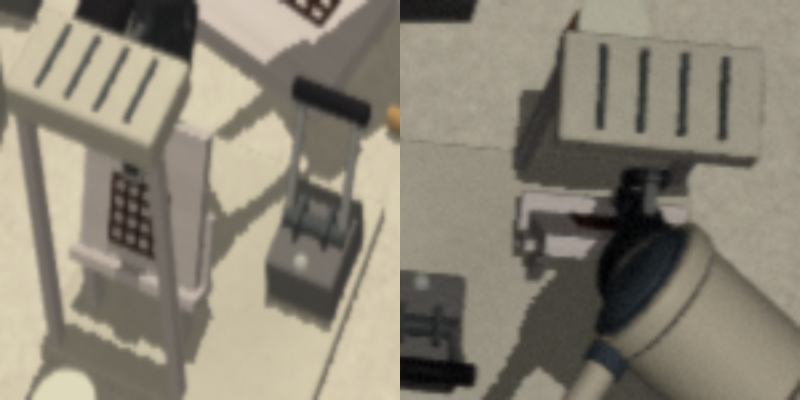

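The heater handle leans to the robot side, so it is off. The fingers straddle the leaning plate near its middle, above the print (left crop, about 130,165). Closing now.

{"name": "jog_arm", "arguments": {"xyz": [[0,0,0],[0,0,0],[0,0,0],[0,0,0],[0,0,0],[0,0,0],[0,0,0],[0,0,-0.01],[0,0,-0.03],[0,0,-0.05]], "turn": [[0,0,0],[0,0,0],[0,0,0],[0,0,0],[0,0,0],[0,0,0],[0,0,0],[0,0,0],[0,0,0],[0,0,0]], "jaw": [0.4,0.3,0.2,0.1,0,0,0,0,0,0], "force": 60}}

```text
t: 9.8
eef_pos: [600.0, -298.8, 125.8]
ee_rot: [2.04, 1.887, 0.432]
force: [-0.2, 0.1, -5.5]
gripper_width: 15.3
gripper_force: 58.3
```

{"name": "jog_arm", "arguments": {"xyz": [[0,0,-0.05],[0,0,-0.1],[0,0,-0.17],[0,0,-0.25],[0,0,-0.35],[0,0,-0.45],[0,0,-0.55],[0,0,-0.65],[0,0,-0.75],[0,0,-0.8],[0,0,-0.8]], "turn": [[0,0,0],[0,0,0],[0,0,0],[0,0,0],[0,0,0],[0,0,0],[0,0,0],[0,0,0],[0,0,0],[0,0,0],[0,0,0]], "jaw": [0,0,0,0,0,0,0,0,0,0,0]}}

```text
t: 10.9
eef_pos: [530.9, -294.1, 274.3]
ee_rot: [2.034, 1.882, 0.433]
force: [0.6, 0.1, -5.0]
gripper_width: 15.4
gripper_force: 58.7
```

```bash
python3 -c "
from h import *
find(['plate','plate_top'],save='g')
R=Rt(.168)
c=np.array([572.7,197.8]);u=np.array([[np.cos(.168),-np.sin(.168)],[np.sin(.168),np.cos(.168)]])
print('pad',c+u@[-10,-45],'bar',c+u@[-71,95])
go([530,0,280],R);go([567,152,240],R)"
```

```text
scene plate [ 214. -228.   12.] 0.89 px 277 199
scene plate [ 563. -296.  211.] 0.56 px 209 217
scene plate_top [ 367. -282.    6.] 0.93 px 245 228
scene plate_top [ 516. -295.  308.] 0.87 px 212 177
top plate [ 562. -295.  207.] 0.89 px 447 200
top plate [ 512. -295.  306.] 0.68 px 458 211
top plate_top [ 364. -283.   13.] 0.86 px 428 291
top plate_top [ 511. -295.  306.] 0.62 px 458 211
pad [570.36527631 151.76143937] bar [486.81456759 279.5905404 ]
t 11.2 pos [ 531. -293.  269.] xyz [ 1.462 -0.083 -0.1  ] turn [ 0.285  0.035 -0.154] F [-0.4 -0.6 -5.5] w 15.0
t 11.2 pos [ 531. -293.  269.] xyz [ 2.234 -0.057  0.135] turn [ 0.285  0.035 -0.154] F [-0.4 -0.6 -5.5] w 15.0
```

{"name": "jog_arm", "arguments": {"xyz": [[0.05,0,-0.02],[0.13,0,-0.04],[0.23,-0.02,-0.06],[0.35,-0.03,-0.08],[0.47,-0.04,-0.1],[0.59,-0.05,-0.1],[0.71,-0.06,-0.1],[0.83,-0.07,-0.1],[0.94,-0.08,-0.1],[1,-0.08,-0.1],[1,-0.08,-0.1]], "turn": [[0.02,0,-0.01],[0.05,0.01,-0.03],[0.08,0.01,-0.045],[0.12,0.015,-0.06],[0.16,0.02,-0.08],[0.2,0.025,-0.1],[0.23,0.03,-0.12],[0.26,0.03,-0.14],[0.285,0.035,-0.154],[0.285,0.035,-0.154],[0.285,0.035,-0.154]], "jaw": [0,0,0,0,0,0,0,0,0,0,0]}}

```text
t: 12.3
eef_pos: [524.1, -91.0, 281.1]
ee_rot: [2.022, 2.4, 0.002]
force: [0.3, -0.4, -4.1]
gripper_width: 15.2
gripper_force: 59.1
```

```bash
python3 -c "
from h import *
R=Rt(.168)
go([569,152,240],R)"
```

```text
t 12.3 pos [524. -91. 281.] xyz [1.16  0.426 0.205] turn [0.002 0.001 0.001] F [ 0.3 -0.4 -4.1] w 15.2
```

{"name": "jog_arm", "arguments": {"xyz": [[0.05,0.02,0],[0.13,0.05,0],[0.24,0.09,0],[0.36,0.14,0],[0.48,0.18,0],[0.6,0.22,0],[0.72,0.27,0],[0.84,0.31,0],[0.94,0.35,0],[1,0.38,0],[1,0.42,0],[1,0.42,0]], "turn": [[0,0,0],[0,0,0],[0,0,0],[0,0,0],[0,0,0],[0,0,0],[0,0,0],[0,0,0],[0,0,0],[0,0,0],[0,0,0],[0,0,0]], "jaw": [0,0,0,0,0,0,0,0,0,0,0,0]}}

```text
t: 13.5
eef_pos: [573.6, 118.2, 280.9]
ee_rot: [2.025, 2.397, -0.001]
force: [0.4, -0.3, -5.6]
gripper_width: 15.5
gripper_force: 59.0
```

```bash
python3 -c "
from h import *
R=Rt(.168)
find(['plate','plate_top','cooler_pad'],save='i')
go([569,152,240],R);go([569,152,95],R)"
```

```text
scene plate [574. 116. 211.] 0.96 px 362 250
scene plate [ 218. -233.    9.] 0.95 px 275 200
scene plate_top [577. 116. 319.] 0.65 px 365 218
scene plate_top [ 366. -282.    6.] 0.64 px 245 228
scene cooler_pad [570. 151.  24.] 0.95 px 371 301
top plate [573. 117. 213.] 0.76 px 270 193
top plate [ 217. -227.   13.] 0.62 px 407 348
top plate_top [ 365. -286.    8.] 0.8 px 429 291
top plate_top [572. 118. 322.] 0.64 px 266 180
top cooler_pad [568. 154.  19.] 0.74 px 263 214
top cooler_pad [ 499. -139.  134.] 0.62 px 377 231
t 13.9 pos [573. 118. 281.] xyz [0.169 0.009 0.207] turn [ 0.001  0.001 -0.   ] F [-0.2  0.5 -5.5] w 15.5
t 13.9 pos [573. 118. 281.] xyz [0.171 0.008 0.932] turn [ 0.001  0.001 -0.   ] F [-0.2  0.5 -5.5] w 15.5
```

{"name": "jog_arm", "arguments": {"xyz": [[0.05,0,0.05],[0.1,0,0.12],[0.17,0,0.21],[0.17,0.01,0.32],[0.17,0.01,0.43],[0.17,0.01,0.54],[0.17,0.01,0.65],[0.17,0.01,0.75],[0.17,0.01,0.83],[0.17,0.01,0.89],[0.17,0.01,0.92],[0.17,0.01,0.93],[0.17,0.01,0.93]], "turn": [[0,0,0],[0,0,0],[0,0,0],[0,0,0],[0,0,0],[0,0,0],[0,0,0],[0,0,0],[0,0,0],[0,0,0],[0,0,0],[0,0,0],[0,0,0]], "jaw": [0,0,0,0,0,0,0,0,0,0,0,0,0]}}

```text
t: 15.2
eef_pos: [569.8, 152.5, 95.7]
ee_rot: [2.025, 2.398, 0.001]
force: [-0.0, -0.2, -5.4]
gripper_width: 15.5
gripper_force: 59.2
```

{"name": "jog_arm", "arguments": {"xyz": [[0,0,0.01],[0,0,0.015],[0,0,0.02],[0,0,0.02]], "turn": [[0,0,0],[0,0,0],[0,0,0],[0,0,0]], "jaw": [0,0,0,0]}}

```text
t: 15.6
eef_pos: [569.5, 152.3, 91.2]
ee_rot: [2.025, 2.398, 0.0]
force: [-0.1, -0.2, -5.0]
gripper_width: 15.2
gripper_force: 59.2
```

{"name": "jog_arm", "arguments": {"xyz": [[0,0,0.005],[0,0,0.01],[0,0,0.01],[0,0,0.01]], "turn": [[0,0,0],[0,0,0],[0,0,0],[0,0,0]], "jaw": [0,0,0,0]}}

```text
t: 16.0
eef_pos: [569.6, 152.3, 89.6]
ee_rot: [2.025, 2.398, 0.001]
force: [-0.0, -1.3, -2.5]
gripper_width: 15.5
gripper_force: 59.5
```

Contact begins (weight partly carried). A further 1 mm.

{"name": "jog_arm", "arguments": {"xyz": [[0,0,0.003],[0,0,0.006],[0,0,0.006],[0,0,0.006]], "turn": [[0,0,0],[0,0,0],[0,0,0],[0,0,0]], "jaw": [0,0,0,0]}}

```text
t: 16.4
eef_pos: [569.8, 152.2, 89.4]
ee_rot: [2.024, 2.397, 0.001]
force: [-3.1, -3.7, 5.9]
gripper_width: 15.2
gripper_force: 60.6
```

```bash
python3 -c "
from h import *
s=read_state();print(s['force'],s['ft_torque'],s['eef_pos'])"
```

```text
[-3.06496949 -3.6810115   5.94571373] [-0.19831493  0.73482123  0.16031687] [569.80054056 152.18082064  89.43531169]
```

{"name": "jog_arm", "arguments": {"xyz": [[0,0,0],[0,0,0],[0,0,0],[0,0,0],[0,0,0],[0,0,0],[0,0,0],[0,0,0],[0,0,0],[0,0,0],[0,0,0],[0,0,0]], "turn": [[0,0,0],[0,0,0],[0,0,0],[0,0,0],[0,0,0],[0,0,0],[0,0,0],[0,0,0],[0,0,0],[0,0,0],[0,0,0],[0,0,0]], "jaw": [0,0,0.19,0.2,0.21,0.22,0.24,0.26,0.3,0.4,0.5,0.55], "force": 20}}

```text
t: 17.6
eef_pos: [569.5, 152.3, 88.0]
ee_rot: [2.025, 2.398, 0.0]
force: [-0.4, -0.0, 0.0]
gripper_width: 46.4
gripper_force: 0.0
```

```bash
python3 -c "
from h import *
find(['plate','plate_top'],save='j')
a=cv2.imread('pics/j_scene.png')[230:350,320:470];b=cv2.imread('pics/j_top.png')[150:270,180:330]
cv2.imwrite('pics/k.png',np.hstack([cv2.resize(a,(400,320)),cv2.resize(b,(400,320))]))
s=read_state();print(s['force'],s['gripper_width'])"
```

```text
scene plate [570. 154.  23.] 0.83 px 371 302
scene plate [ 218. -231.   11.] 0.83 px 276 200
scene plate [ 548. -142.   54.] 0.44 px 269 266
scene plate_top [ 367. -283.    8.] 0.83 px 245 227
scene plate_top [571. 152. 127.] 0.82 px 374 275
scene plate_top [557.  -2.   2.] 0.33 px 317 292
top plate [571. 151.  21.] 0.94 px 264 212
top plate [570. 203.  -3.] 0.62 px 246 214
top plate_top [ 367. -284.   12.] 0.84 px 428 290
top plate_top [428. 481.   4.] 0.68 px 140 265
top plate_top [568. 152. 129.] 0.61 px 259 204
[-0.48271506 -0.27406796  0.3726634 ] 46.668365861996534
```

View pics/k.png

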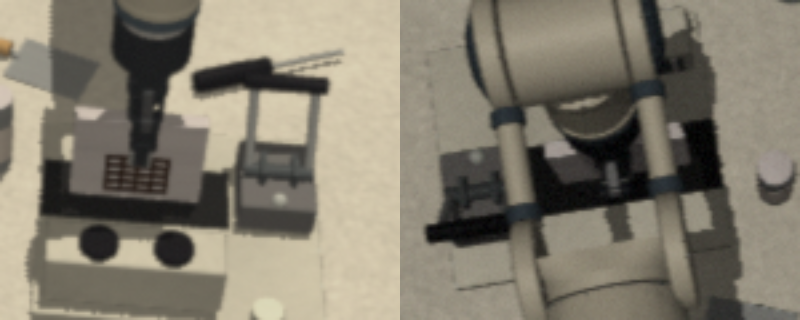

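The plate stands alone and upright on the pad, between open fingers that touch nothing, print towards the blower. The fan handle is still at the robot side (left crop, about 290,85). Lifting off.

{"name": "jog_arm", "arguments": {"xyz": [[0,0,-0.02],[0,0,-0.06],[0,0,-0.12],[0,0,-0.2],[0,0,-0.28],[0,0,-0.38],[0,0,-0.5],[0,0,-0.65],[0,0,-0.8],[0,0,-0.9],[0,0,-0.9]], "turn": [[0,0,0],[0,0,0],[0,0,0],[0,0,0],[0,0,0],[0,0,0],[0,0,0],[0,0,0],[0,0,0],[0,0,0],[0,0,0]], "jaw": [0.55,0.55,0.55,0.55,0.55,0.55,0.55,0.55,0,0,0]}}

```text
t: 19.0
eef_pos: [570.1, 152.9, 273.8]
ee_rot: [2.021, 2.394, 0.011]
force: [0.1, 0.7, -0.4]
gripper_width: 3.5
gripper_force: 0.0
```

```bash
python3 -c "
from h import *
R=Rt(.168)
find(['plate','plate_top','fan_switch_bar'])
go([443,272,220],R);go([443,272,112],R);go([443+87,272+15,118],R)"
```

```text
scene plate [573. 155.  22.] 0.73 px 372 303
scene plate [ 215. -232.   12.] 0.62 px 276 199
scene plate_top [574. 152. 130.] 0.95 px 374 275
scene plate_top [ 365. -280.    9.] 0.68 px 246 227
scene fan_switch_bar [486. 277. 126.] 0.85 px 426 262
top plate [ 216. -226.   13.] 0.62 px 407 349
top plate [572. 152.  23.] 0.56 px 264 212
top plate [ 371. -470.   -0.] 0.42 px 497 290
top plate_top [569. 150. 130.] 0.93 px 260 203
top plate_top [ 366. -285.   13.] 0.88 px 428 290
top plate_top [ 553. -143.   55.] 0.29 px 375 217
top fan_switch_bar [487. 283. 127.] 0.7 px 205 235
t 19.4 pos [569. 153. 267.] xyz [ 0.694 -0.52   0.232] turn [-0.     0.002  0.   ] F [-0.6 -0.9  0.2] w 0.2
t 19.4 pos [569. 153. 267.] xyz [ 0.696 -0.52   0.772] turn [-0.     0.002  0.   ] F [-0.6 -0.9  0.2] w 0.2
t 19.4 pos [569. 153. 267.] xyz [ 0.697 -0.078  0.741] turn [-0.     0.002  0.   ] F [-0.6 -0.9  0.2] w 0.2
```

{"name": "jog_arm", "arguments": {"xyz": [[0.15,-0.12,0],[0.3,-0.25,0],[0.5,-0.4,0],[0.69,-0.52,0.1],[0.69,-0.52,0.3],[0.69,-0.52,0.5],[0.69,-0.52,0.68],[0.69,-0.52,0.77],[0.69,-0.52,0.77],[0.69,-0.47,0.77],[0.69,-0.42,0.77],[0.69,-0.37,0.77],[0.69,-0.33,0.76],[0.69,-0.29,0.75],[0.69,-0.25,0.74],[0.69,-0.21,0.73],[0.69,-0.17,0.72],[0.69,-0.13,0.72],[0.69,-0.09,0.72],[0.69,-0.06,0.72]], "turn": [[0,0,0],[0,0,0],[0,0,0],[0,0,0],[0,0,0],[0,0,0],[0,0,0],[0,0,0],[0,0,0],[0,0,0],[0,0,0],[0,0,0],[0,0,0],[0,0,0],[0,0,0],[0,0,0],[0,0,0],[0,0,0],[0,0,0],[0,0,0]], "jaw": [0,0,0,0,0,0,0,0,0,0,0,0,0,0,0,0,0,0,0,0]}}

```text
t: 21.4
eef_pos: [535.2, 286.5, 123.4]
ee_rot: [2.025, 2.398, -0.0]
force: [-0.3, 0.0, -0.5]
gripper_width: 0.2
gripper_force: 0.0
```

{"name": "jog_arm", "arguments": {"xyz": [[0,0.03,0],[0,0.03,0],[0,0,0],[0,0,-0.2],[0,0,-0.4],[0,-0.1,-0.6],[0,-0.3,-0.7],[0,-0.5,-0.7],[0,-0.5,-0.7]], "turn": [[0,0,0],[0,0,0],[0,0,0],[0,0,0],[0,0,0],[0,0,0],[0,0,0],[0,0,0],[0,0,0]], "jaw": [0,0,0,0,0,0,0,0,0]}}

```text
t: 22.3
eef_pos: [431.8, 269.7, 265.5]
ee_rot: [2.022, 2.4, 0.004]
force: [0.3, 0.5, 0.8]
gripper_width: -0.0
gripper_force: 0.0
```

```bash
python3 -c "
from h import *
find(['fan_switch_bar','heater_switch_bar','plate','plate_top','can'],save='m')
a=cv2.imread('pics/m_scene.png')
cv2.imwrite('pics/n.png',cv2.resize(a[190:370,150:520],(800,390),interpolation=cv2.INTER_CUBIC))"
```

```text
scene fan_switch_bar [587. 295. 128.] 0.71 px 428 290
scene heater_switch_bar [ 504. -140.  131.] 0.56 px 274 236
scene plate [573. 152.  21.] 0.95 px 370 303
scene plate [ 218. -231.   11.] 0.68 px 276 200
scene plate [ 546. -139.   60.] 0.48 px 270 265
scene plate_top [574. 150. 126.] 0.78 px 373 276
scene plate_top [ 364. -281.   10.] 0.59 px 246 226
scene can [555.  -3.   2.] 0.81 px 317 291
top fan_switch_bar [586. 298. 127.] 0.61 px 201 196
top fan_switch_bar [779. -11.  -0.] 0.57 px 325 142
top heater_switch_bar [ 501. -136.  134.] 0.64 px 376 231
top plate [570. 149.  22.] 0.92 px 265 212
top plate [ 219. -228.   10.] 0.56 px 408 348
top plate [395. -21.  -2.] 0.39 px 328 279
top plate_top [567. 152. 130.] 0.81 px 259 204
top plate_top [ 367. -284.   14.] 0.59 px 428 290
top can [552.   3.   5.] 0.72 px 319 221
top can [778. -14.   1.] 0.52 px 326 142
```

View pics/n.png

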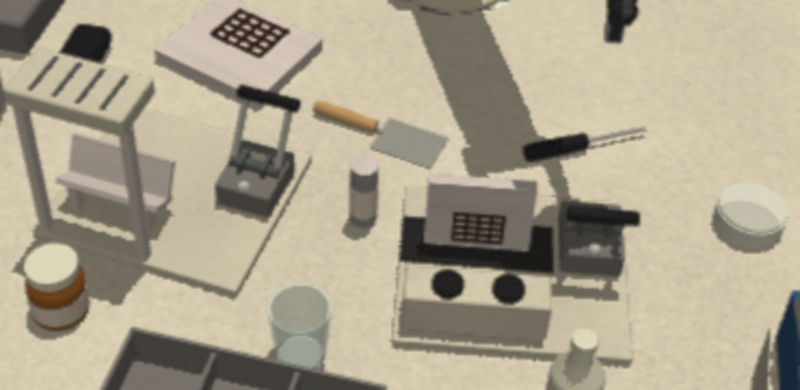

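The plate stands on the pad (480,215). The fan handle leans to the far side, on (600,215), and the heater handle to the robot side, off (268,98). The bystanders have not moved.

```bash
python3 -c "
from plant import *
print(hand_in())"
```

```text
the job is handed in; nothing more can be done
None
```

The job is done and handed in: the heater is off, the small plate stands by itself on the cooler pad facing the blower, the fan is on, and the other things are where they were.

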